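Stack the two small lidded pots on the serving board

ROBOT

A 7-joint arm with a two-finger parallel gripper is mounted at the origin on the work surface. World frame = base frame: x ahead of the robot, y to its left, z up, the work surface at z = 0. Lengths are in m, angles in rad, forces in N, time in s.
With the tool pointing down it reaches from about 0.425 to 0.875 m from the base axis. Payload 4.7 kg.
Tool frame: the origin (TCP) lies at the very end of the fingers, on their centre line; the grasp point (between the pads) lies 19 mm behind it (robot.tcp_to_grasp is the distance from the TCP to the grasp point, in m); y points along the fingers, z is the direction in which the jaws open and shut, and the axes are right-handed (so a half turn about y gives the same grasp; the last joint's range is limited). The gripper opens to 85 mm and grips with 20 to 120 N. Pads are 22 mm wide; open, the fingers measure 114 mm over their backs; the gripper's body (76 mm by 85 mm) begins 54 mm behind the grasp point. The pads swing forward as they close: fully open they stand 13 mm farther back than shut.
Start: joints at [-1.162, 0.321, -0.07, 1.45, 0.023, 1.371, -0.057], TCP at [0.25, 0.6, 0.231] pointing down, gripper open.
Joint ranges: [-2.86, 2.86], [-0.3, 2.09], [-1.38, 1.24], [0.06, 2.45], [-1.56, 4.7], [0.09, 2.05], [-2.69, 2.69]. Speed limits (rad/s): [2.57, 2.57, 3.14, 3.14, 3.14, 3.14, 3.14].

INTERFACE

Orientations are given as a unit quaternion [w, x, y, z].
In Python, from workcell import robot gives the robot as it stands.
- The arm moves only by the tool drive_tool, never from a script. Its argument "deltas" is a list that holds one entry, the list of rows, each a list of 6 numbers: the shift along the tool's x, y, z in mm, then the turn, a rotation vector about the tool's x, y, z in rad. A call has 1 to 12 rows; each row is the pose to reach, as a shift and turn from the pose commanded when the call began, along the tool's axes at that moment; what a row does not reach only later rows make up. A row lasts 1/8 s, in which the tool goes at most 62.5 mm and 10.7 degrees, less where a joint would pass 70% of its speed; a pose out of reach is approached as far as the arm can. A call with a gripper value outside its range is refused whole. "hand" is the opening, from 0 (shut) to 1 (fully open), set as the call begins (left out, the last holds). The fingers move at their own pace and stop on an object; "grip_force" is the grip in N (left out, the last holds). Time passes only in rows, so rows that repeat a pose let the fingers close. It gives the time, the measured TCP pose, the force and the opening at its end, in the units of the state.
- robot.observe(): the state, without advancing time (a new reading comes with each control period).
- robot.grab_frame(name): name is "scene" or "top"; returns the picture (480x640x3 uint8, blue, green, red); there is no depth.
- robot.camera_info(name): a dict with "mtx" (3x3 intrinsics, pixels), "view" (4x4, takes a point from world to camera coordinates). Camera axes: x right, y down, z forward; pixel columns grow to the right and rows downward; lengths in m; the calibration is good to about 2 mm. A picture is of the moment at which its call begins. camera_info takes no time and is no camera call.
- robot.close_job(): hands the job in, once; it reports no verdict.
Trained networks look in the newest picture that a camera, given by its name, has taken for a name from the list of things; names that differ only in an ending like _2 or _b are one class to them, and where a whole thing is asked for, a point or a joint stands for the part that bears it (a point fixed in the world has none). Each returns a list of dicts, best first, with "confidence" (0 to 1); they miss things now and then, are a little off and sometimes report something else, mostly with a low value. They report only what shows in the picture. A call takes as long as a camera call.
- robot.silhouettes(thing, camera): "mask" (480x640 bool, what is visible of it) and "position" ([column, row] in pixels, amid what is visible of it).
The state is a dict: "time": time; "joint_positions": joint angles; "qd": joint speeds; "effort": joint torques, N m; "ee_pos": TCP position; "ee_rot": TCP orientation; "force": force on the tool from outside, world axes, zero at the start; "ft_torque": the same for the moment, N m; "grip_width": opening from 0.0 (shut) to 1.0 (fully open).
Only numpy, scipy, OpenCV 4.12 (cv2) and the standard library are available. Lean on these libraries where they do the work, as an engineer would, in place of code of your own. Each camera call takes 0.05 s, during which the arm holds its last target. There are 200 camera calls.

TASK

Stack the two small pots with their lids in the middle of the round wooden board, building upward one piece at a time: first the wider small pot, then its flat lid, then the narrower pot on that lid, and last the knobbed lid on the narrower pot. Every piece must be upright, centred and fully seated on the one below and set down rather than dropped; leave the pepper jar, the large soup pot and its large lid where they are.

Things in the scene. Friction and masses are not known exactly. Their poses are not given: they have to be found in the camera images.
- wide_pot_center (a point): Wider small sage-green ceramic pot, open on top, 150 g: straight round side 62 mm across, 44 mm high, narrowing to a 48 mm foot in the lowest 10 mm; inside 52 mm across. Two ears stick out 11 mm on opposite sides (own +y and -y), 10 mm thick, 28 mm up; grip it across own x, clear of the ears. The point is its centre, 22 mm above the foot; z up.
- flat_lid_center (a point): Flat sage-green lid without knob, for the wider pot, 70 g: disc 62 mm across, 12 mm thick, over a plug 6 mm deep (tapering 44 to 36 mm across) that drops into the pot's mouth until the disc rests on the rim. It lies plug down, its disc 6 to 18 mm up; grip it across the edge. The point is its centre, 9 mm above the plug's underside, 9 mm below the flat top; z up.
- narrow_pot_center (a point): Narrower small sage-green ceramic pot, open on top, 100 g: straight round side 50 mm across, 40 mm high, narrowing to a 38 mm foot in the lowest 9 mm; inside 41 mm across. Two ears stick out 10 mm on opposite sides (own +y and -y), 10 mm thick, 25 mm up; grip it across own x, clear of the ears. The point is its centre, 20 mm above the foot; z up.
- knob_lid_center (a point): Small sage-green lid with knob, for the narrower pot, 50 g: plug 5 mm deep (33 to 26 mm across) that drops into the pot's mouth until the disc rests on the rim; disc 50 mm across, 5 to 11 mm above the underside; round knob 18 mm across, 11 to 31 mm up. It lies plug down; grip the knob with the tips above the disc. The point is on its axis, 15.5 mm above the underside; z up.
- round_board: Round wooden serving board, 130 mm across and 15 mm thick, fixed to the worktop: the stack is built in its middle. Origin at the centre of its underside, on the worktop; z up.
- slate_tile: Square dark slate tile, 130 x 130 x 10 mm, fixed to the worktop: not used. Origin at the centre of its underside; x and y along its sides.
- pepper_jar_center (a point): Small closed amber glass jar with a steel cap, 36 mm across and 65 mm high, standing loose on the worktop, to be left alone. The point is its centre, half-way up.
- soup_pot_center (a point): Large sage-green soup pot, open and empty, 110 mm across, 62 mm high, with two ears sticking out 16 mm (own +y and -y), standing loose, to be left alone. The point is its centre, 31 mm above its foot.
- soup_lid_center (a point): Large sage-green soup-pot lid with a knob, 116 mm across and 35 mm high to the top of the knob, lying loose on the worktop, to be left alone. The point is its centre, half-way up.

How it is judged:
On the way, in this order (a step that is already met when the one before it is completed fails the run):
1. The wider pot stands in the middle of the round board, let go (horizontal distance between wide_pot_center and round_board below 0.015 m and z of wide_pot_center in the frame of round_board between 0.033 and 0.041 m and angle between wide_pot_center's own z axis and vertical below 0.12 rad and linear speed of wide_pot below 0.03 m/s and contact force between the fingers and wide_pot below 0.1 N), for 0.2 s.
2. The flat lid sits on the wider pot, let go (horizontal distance between wide_pot_center and round_board below 0.015 m and z of wide_pot_center in the frame of round_board between 0.033 and 0.041 m and angle between each of wide_pot_center, flat_lid_center's own z axis and vertical below 0.12 rad and horizontal distance between flat_lid_center and wide_pot_center below 0.008 m and z of flat_lid_center in the frame of wide_pot_center between 0.022 and 0.028 m and linear speed of flat_lid below 0.03 m/s and contact force between the fingers and flat_lid below 0.1 N), for 0.2 s.
3. The narrower pot stands on the flat lid, let go (horizontal distance between wide_pot_center and round_board below 0.015 m and z of wide_pot_center in the frame of round_board between 0.033 and 0.041 m and angle between each of wide_pot_center, flat_lid_center, narrow_pot_center's own z axis and vertical below 0.12 rad and horizontal distance between flat_lid_center and wide_pot_center below 0.008 m and z of flat_lid_center in the frame of wide_pot_center between 0.022 and 0.028 m and horizontal distance between narrow_pot_center and flat_lid_center below 0.012 m and z of narrow_pot_center in the frame of flat_lid_center between 0.026 and 0.032 m and linear speed of narrow_pot below 0.03 m/s and contact force between the fingers and narrow_pot below 0.1 N), for 0.2 s.
4. The knobbed lid sits on the narrower pot, let go (horizontal distance between wide_pot_center and round_board below 0.015 m and z of wide_pot_center in the frame of round_board between 0.033 and 0.041 m and angle between each of wide_pot_center, flat_lid_center, narrow_pot_center, knob_lid_center's own z axis and vertical below 0.12 rad and horizontal distance between flat_lid_center and wide_pot_center below 0.008 m and z of flat_lid_center in the frame of wide_pot_center between 0.022 and 0.028 m and horizontal distance between narrow_pot_center and flat_lid_center below 0.012 m and z of narrow_pot_center in the frame of flat_lid_center between 0.026 and 0.032 m and horizontal distance between knob_lid_center and narrow_pot_center below 0.008 m and z of knob_lid_center in the frame of narrow_pot_center between 0.0275 and 0.0335 m and linear speed of knob_lid below 0.03 m/s and contact force between the fingers and knob_lid below 0.1 N), for 0.2 s.
At the end, for the whole second after the job is handed in: Wider pot within 15 mm of the board's centre; flat lid seated on it (8 mm, height 3 mm); narrower pot on the flat lid (12 mm); knobbed lid seated on that (8 mm, height 3 mm); none tilted over 0.12 rad; all at rest and let go (all of step 4 and linear speed of each of wide_pot, flat_lid, narrow_pot below 0.03 m/s and contact force between the fingers and wide_pot below 0.1 N and contact force between the fingers and flat_lid below 0.1 N and contact force between the fingers and narrow_pot below 0.1 N); the robot touches nothing.
It fails at once if the pepper jar is shifted by more than 30 mm (distance of pepper_jar_center from where it was at the start of the episode above 0.03 m).
It fails at once if the large soup pot is shifted by more than 30 mm (distance of soup_pot_center from where it was at the start of the episode above 0.03 m).
It fails at once if the large soup-pot lid is shifted by more than 30 mm (distance of soup_lid_center from where it was at the start of the episode above 0.03 m).
It fails at once if a piece of the stack is dropped (falls free faster than 0.6 m/s, about 2 cm) ((linear speed of wide_pot above 0.6 m/s and contact force between the fingers and wide_pot below 0.01 N) or (linear speed of flat_lid above 0.6 m/s and contact force between the fingers and flat_lid below 0.01 N) or (linear speed of narrow_pot above 0.6 m/s and contact force between the fingers and narrow_pot below 0.01 N) or (linear speed of knob_lid above 0.6 m/s and contact force between the fingers and knob_lid below 0.01 N)).
It also fails if it takes over 128 s, if anything falls off the work surface, if the arm or the gripper's body presses on something with over 40 N, if the wrist force passes 120 N, or if a joint passes its speed limit or range.

## Working session

There is one attempt and no reset: what is moved stays moved. The work goes in short steps, Python scripts to look and compute and a tool call to move; the robot and the scene stay as the last step left them, time stands still between calls to the robot, and variables do not carry over. Pictures are saved under pics/ and viewed, about 12 in all and at most 16, crops included, and the job is handed in when it is done.

Besides the shell and the picture viewer there is one more tool, called after "Request:" in YAML: its name, and indented under it one key for each argument. drive_tool: Moves the arm, as the interface text tells. Its arguments: {"type":"object","properties":{"deltas":{"type":"array","items":{"type":"array","items":{"type":"array","items":{"type":"number"}}}},"hand":{"type":"number"},"grip_force":{"type":"number"}},"required":["deltas"]}

```bash
mkdir -p pics; ls; python3 - <<'E'
from workcell import robot
import cv2,numpy as np
s=robot.observe()
print({k:np.round(v,4).tolist() for k,v in s.items()}, robot.tcp_to_grasp)
for n in("scene","top"):
    cv2.imwrite(f"pics/{n}0.png",robot.grab_frame(n))
    c=robot.camera_info(n);print(n,np.round(c["mtx"],1).tolist(),np.round(c["view"],3).tolist())
for t in ["wide_pot_center","flat_lid_center","narrow_pot_center","knob_lid_center","round_board","pepper_jar_center","soup_pot_center","soup_lid_center"]:
    for n in("scene","top"):
        print(t,n,[(np.round(d["position"],1).tolist(),round(float(d["confidence"]),2),int(d["mask"].sum())) for d in robot.silhouettes(t,n)][:3])
E
```

```text
pics
{'time': 0.0, 'joint_positions': [-1.1619, 0.3218, -0.0701, 1.4517, 0.0226, 1.3708, -0.0569], 'qd': [0.0007, 0.0017, -0.0002, -0.0006, -0.0011, 0.0008, -0.0015], 'effort': [-0.0001, -49.3586, -0.3823, -31.4339, 0.0129, 0.0114, -0.0], 'ee_pos': [0.2498, 0.5995, 0.2302], 'ee_rot': [-0.6927, 0.6941, -0.1388, 0.1386], 'force': [-0.2645, 0.2208, 0.4843], 'ft_torque': [-0.0126, -0.0148, -0.0026], 'grip_width': 0.9992} 0.0187
scene [[614.0, 0.0, 322.6], [0.0, 614.0, 247.0], [0.0, 0.0, 1.0]] [[0.696, 0.718, -0.01, -0.369], [0.566, -0.557, -0.608, -0.28], [-0.442, 0.418, -0.794, 1.72], [0.0, 0.0, 0.0, 1.0]]
top [[592.6, 0.0, 323.1], [0.0, 592.6, 228.6], [0.0, 0.0, 1.0]] [[0.023, -1.0, 0.015, -0.023], [-0.991, -0.024, -0.133, 0.535], [0.134, -0.012, -0.991, 1.237], [0.0, 0.0, 0.0, 1.0]]
wide_pot_center scene [([223.1, 284.0], 0.74, 689), ([455.1, 159.8], 0.42, 1451)]
wide_pot_center top [([426.1, 271.1], 0.79, 776)]
flat_lid_center scene [([361.1, 181.6], 0.94, 413)]
flat_lid_center top []
narrow_pot_center scene [([376.3, 282.8], 0.8, 489), ([294.2, 227.4], 0.42, 206)]
narrow_pot_center top [([313.1, 160.5], 0.9, 449)]
knob_lid_center scene [([297.6, 228.3], 0.69, 244), ([454.4, 158.5], 0.37, 1430)]
knob_lid_center top [([315.3, 277.9], 0.69, 416), ([327.2, 217.0], 0.33, 281)]
round_board scene [([276.9, 328.3], 0.93, 2397)]
round_board top [([413.2, 202.8], 0.68, 2737), ([106.3, 209.2], 0.59, 2252)]
pepper_jar_center scene [([329.7, 256.7], 0.65, 370)]
pepper_jar_center top [([326.8, 214.4], 0.56, 237)]
soup_pot_center scene [([452.3, 160.6], 0.78, 1446)]
soup_pot_center top [([106.4, 210.2], 0.57, 2407)]
soup_lid_center scene [([173.4, 391.0], 0.67, 2189)]
soup_lid_center top [([531.5, 225.6], 0.84, 2105)]
```

View pics/top0.png

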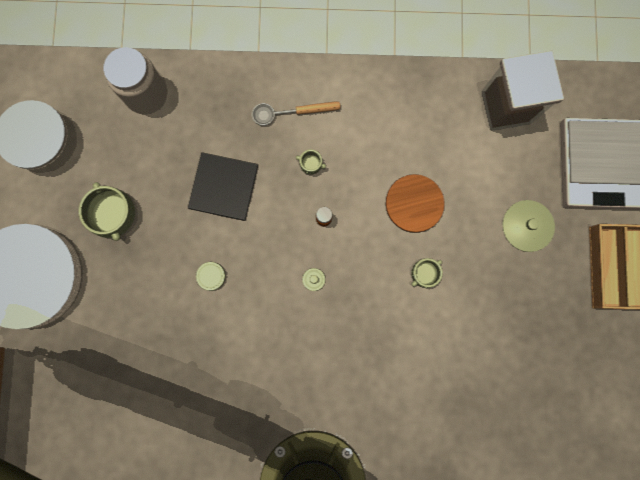

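View pics/scene0.png

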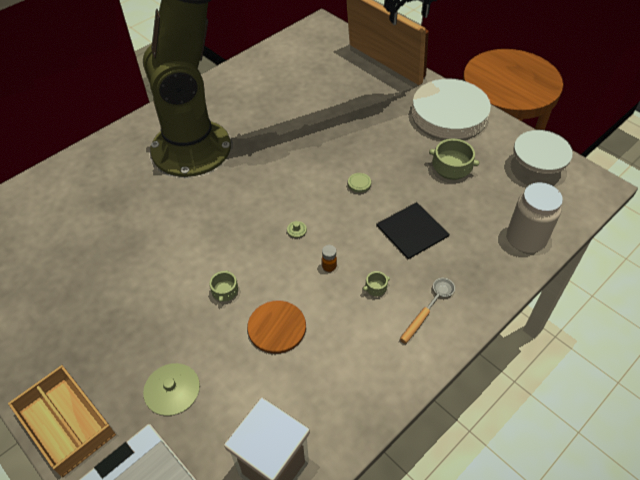

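The top view shows the narrow pot at (312,161), jar (325,216), board (415,203), wide pot (427,273), knob lid (314,279), flat lid (211,276), soup pot (104,210) and soup lid (528,225). The scene view agrees with it. Next I fit the poses.

```bash
cat > h.py <<'E'
from workcell import robot
import numpy as np, cv2
from scipy.optimize import minimize
from scipy.spatial.transform import Rotation as R
CAM={n:robot.camera_info(n) for n in("scene","top")}
def proj(n,P):
    c=CAM[n];p=np.c_[P,np.ones(len(P))]@np.asarray(c["view"])[:3].T
    q=p@np.asarray(c["mtx"]).T;return q[:,:2]/q[:,2:]
def ray(n,px,z):
    c=CAM[n];V=np.asarray(c["view"]);o=-V[:3,:3].T@V[:3,3]
    d=V[:3,:3].T@np.linalg.inv(c["mtx"])@[*px,1];return o+d*(z-o[2])/d[2]
# circles (radius,z) from the underside; ear (r0,r1,z, half width)
M={"wide_pot_center":([(24,0),(31,10),(31,44)],(25,42,28)),
"flat_lid_center":([(18,0),(31,6),(31,18)],None),
"narrow_pot_center":([(19,0),(25,9),(25,40)],(20,35,25)),
"knob_lid_center":([(13,0),(25,5),(25,11),(9,11),(9,31)],None),
"round_board":([(65,0),(65,15)],None)}
A=np.linspace(0,2*np.pi,60)
def render(n,thing,x,y,yaw=0,z0=0,S=4):
    circ,ear=M[thing];img=np.zeros((480*S,640*S),np.uint8)
    def hull(P):
        P=np.array(P)/1000;c,s=np.cos(yaw),np.sin(yaw)
        P=np.c_[c*P[:,0]-s*P[:,1]+x,s*P[:,0]+c*P[:,1]+y,P[:,2]+z0]
        q=(proj(n,P)+.5)*S
        cv2.fillConvexPoly(img,cv2.convexHull(q.astype(np.float32)).round().astype(np.int32),255)
    for a,b in zip(circ,circ[1:]):
        hull([[r*np.cos(t),r*np.sin(t),z] for r,z in(a,b) for t in A])
    if ear:
        for s in(1,-1): hull([[dx,s*r,ear[2]+dz] for dx in(-7,7) for r in ear[:2] for dz in(-5,5)])
    return cv2.resize(img,(640,480),interpolation=cv2.INTER_AREA)/255.
def cen(m):
    m=np.asarray(m,float);v,u=np.nonzero(m);w=m[v,u];return np.array([(u*w).sum(),(v*w).sum()])/w.sum()
def fit(thing,n,mask,z0=0):
    """x,y,yaw by matching centroid then yaw by IoU"""
    tgt=cen(mask);best=None
    p0=ray(n,tgt,z0+.015)[:2]
    for yaw in (np.arange(0,np.pi,np.pi/36) if M[thing][1] else [0]):
        p=p0.copy()
        for _ in range(3):
            e=tgt-cen(render(n,thing,*p,yaw,z0,2))
            c=proj(n,np.array([[*p,z0+.015]]))[0]
            p=p+ray(n,c+e,z0+.015)[:2]-ray(n,c,z0+.015)[:2]
        r=render(n,thing,*p,yaw,z0);iou=np.minimum(r,mask).sum()/np.maximum(r,mask).sum()
        if best is None or iou>best[3]: best=(*p,yaw,iou)
    return best
def look(thing,z0=0,shot=True):
    out=[]
    for n in("scene","top"):
        if shot: robot.grab_frame(n)
        for d in robot.silhouettes(thing,n)[:2]:
            x,y,yaw,i=fit(thing,n,d["mask"],z0)
            print(thing,n,"conf %.2f xy %.1f %.1f mm yaw %.2f iou %.2f"%(d["confidence"],x*1e3,y*1e3,yaw,i))
def go(x=None,y=None,z=None,jaw=None):
    """delta row (mm, rad) in tool axes to TCP x,y,z (mm) and world jaw angle (mod pi), tool straight down"""
    s=robot.observe();q=s["ee_rot"];T=R.from_quat([*q[1:],q[0]]);m=T.as_matrix();p=s["ee_pos"]*np.array(1e3)
    t=np.array([b if a is None else a for a,b in zip((x,y,z),p)])
    cur=np.arctan2(m[1,2],m[0,2]);j=cur if jaw is None else cur+(jaw-cur+np.pi/2)%np.pi-np.pi/2
    zt=np.array([np.cos(j),np.sin(j),0]);yt=np.array([0,0,-1.]);G=np.c_[np.cross(yt,zt),yt,zt]
    print("t %.2f pos %s jaw %.3f j7 %.2f grip %.2f F %s"%(s["time"],p.round(1),cur,s["joint_positions"][6],s["grip_width"],np.round(s["force"],1)))
    print("row:",np.r_[m.T@(t-p),(T.inv()*R.from_matrix(G)).as_rotvec()*1].round(3).tolist())
E
python3 - <<'E'
from h import *
for i,t in enumerate(M): look(t,shot=i==0)
go(jaw=0)
E
```

```text
wide_pot_center scene conf 0.90 xy 445.7 -234.6 mm yaw 1.05 iou 0.92
wide_pot_center scene conf 0.31 xy 570.6 -469.3 mm yaw 2.97 iou 0.47
wide_pot_center top conf 0.70 xy 447.2 -232.9 mm yaw 0.70 iou 0.93
flat_lid_center scene conf 0.61 xy 429.2 229.7 mm yaw 0.00 iou 0.93
flat_lid_center top conf 0.78 xy 431.0 230.7 mm yaw 0.00 iou 0.93
narrow_pot_center scene conf 0.67 xy 683.1 20.8 mm yaw 0.70 iou 0.90
narrow_pot_center top conf 0.98 xy 685.3 20.7 mm yaw 2.79 iou 0.88
knob_lid_center scene conf 0.59 xy 426.8 7.5 mm yaw 0.00 iou 0.94
knob_lid_center scene conf 0.26 xy 560.2 -467.0 mm yaw 0.00 iou 0.21
knob_lid_center top conf 0.76 xy 428.9 9.2 mm yaw 0.00 iou 0.85
round_board scene conf 0.74 xy 601.3 -211.4 mm yaw 0.00 iou 0.95
round_board top conf 0.60 xy 602.1 -210.8 mm yaw 0.00 iou 0.97
t 1.50 pos [250.  600.  231.4] jaw 1.176 j7 -0.06 grip 1.00 F [ 0.3  0.6 -0.1]
row: [0.0, 0.0, 0.0, -0.0, 1.176, -0.0]
```

```bash
python3 - <<'E'
from h import *
a={n:cv2.imread(f"pics/{n}0.png") for n in("scene","top")}
rows=[]
for t,xy,yaws in(("wide_pot_center",(.4465,-.234),(.7,1.05)),("narrow_pot_center",(.684,.021),(.7,2.79))):
    r=[]
    for n in a:
        c=proj(n,np.array([[*xy,.02]]))[0].astype(int);k=24
        im=cv2.resize(a[n][c[1]-k:c[1]+k,c[0]-k:c[0]+k],None,fx=8,fy=8,interpolation=cv2.INTER_CUBIC);im=im[:290].copy() if 0 else im
        r.append(im)
    rows.append(np.hstack(r))
cv2.imwrite("pics/z1.png",cv2.resize(np.vstack(rows),(600,600)))
E
```

```text
(no output)
```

View pics/z1.png

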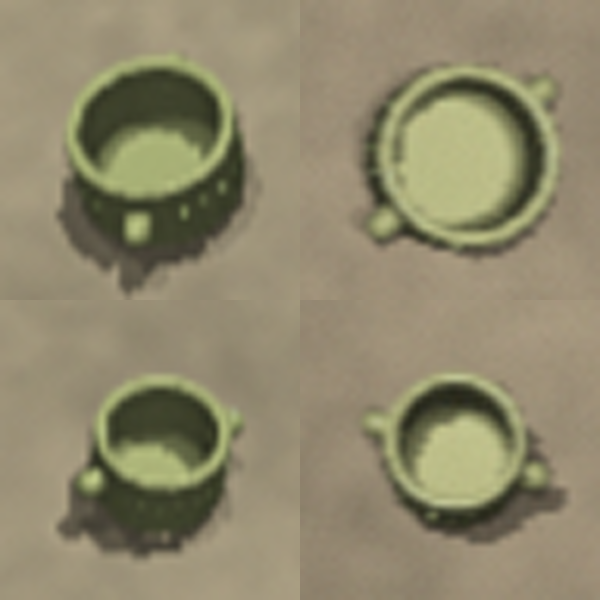

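The zoomed crop shows the wide pot's ears along image direction (163,-133), giving yaw about 0.69. The narrow pot's ears run along (159,50), giving yaw about 2.84.

```bash
python3 - <<'E'
from h import *
go(520,200,200,.69)
go(446.5,-234,120,.69)
E
```

```text
t 1.50 pos [250.  600.  231.4] jaw 1.176 j7 -0.06 grip 1.00 F [ 0.3  0.6 -0.1]
row: [403.027, 31.373, -265.408, -0.0, 0.486, 0.0]
t 1.50 pos [250.  600.  231.4] jaw 1.176 j7 -0.06 grip 1.00 F [ 0.3  0.6 -0.1]
row: [502.091, 111.334, -694.303, -0.0, 0.486, 0.0]
```

Request:
drive_tool:
  deltas:
    - [[403, 31, -265, 0, 0.3, 0], [403, 31, -265, 0, 0.486, 0], [403, 31, -265, 0, 0.486, 0], [403, 31, -265, 0, 0.486, 0], [403, 31, -265, 0, 0.486, 0], [403, 31, -265, 0, 0.486, 0], [502, 111, -694, 0, 0.486, 0], [502, 111, -694, 0, 0.486, 0], [502, 111, -694, 0, 0.486, 0], [502, 111, -694, 0, 0.486, 0], [502, 111, -694, 0, 0.486, 0], [502, 111, -694, 0, 0.486, 0]]
  hand: 1
  grip_force: 40

```text
time: 3.0
ee_pos: [0.4503, -0.0817, 0.146]
ee_rot: [0.64, -0.639, 0.301, -0.302]
force: [0.7, 0.6, -0.1]
grip_width: 0.999
```

```bash
python3 - <<'E'
from h import *
go(446.5,-234,75,.69)
E
```

```text
t 3.00 pos [450.3 -81.7 146. ] jaw 0.690 j7 0.79 grip 1.00 F [ 0.7  0.6 -0.1]
row: [114.99, 70.918, -100.024, -0.002, 0.0, 0.001]
```

Request:
drive_tool:
  deltas:
    - [[115, 45, -100, 0, 0, 0], [115, 45, -100, 0, 0, 0], [115, 45, -100, 0, 0, 0], [115, 71, -100, 0, 0, 0], [115, 71, -100, 0, 0, 0], [115, 71, -100, 0, 0, 0]]

```text
time: 3.75
ee_pos: [0.447, -0.2319, 0.0755]
ee_rot: [0.64, -0.64, 0.301, -0.301]
force: [-0.0, 0.0, 0.1]
grip_width: 1.003
```

```bash
python3 - <<'E'
from h import *
go(446.5,-234,12,.69)
cv2.imwrite("pics/s2.png",robot.grab_frame("scene")[200:400,130:330].repeat(3,0).repeat(3,1))
E
```

```text
t 3.75 pos [ 447.  -231.9   75.5] jaw 0.691 j7 1.25 grip 1.00 F [-0.   0.   0.1]
row: [1.289, 63.545, -1.755, -0.001, 0.001, 0.001]
```

View pics/s2.png

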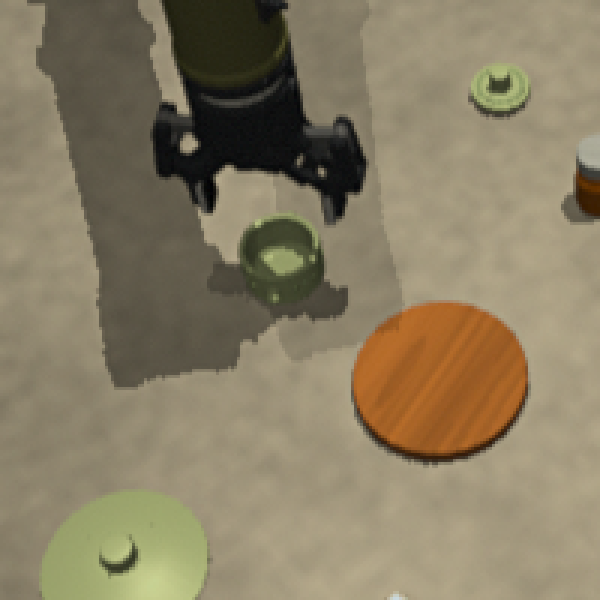

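Fingers at (205,195) and (333,205) straddle the pot at (280,255), with its near ear between the jaws. Descending to grip.

Request:
drive_tool:
  deltas:
    - [[1, 16, -1.5, 0, 0, 0], [1.3, 32, -1.8, 0, 0, 0], [1.3, 48, -1.8, 0, 0, 0], [1.3, 63.5, -1.8, 0, 0, 0], [1.3, 63.5, -1.8, 0, 0, 0], [1.3, 63.5, -1.8, 0, 0, 0]]

```text
time: 4.55
ee_pos: [0.446, -0.2346, 0.0114]
ee_rot: [-0.64, 0.64, -0.301, 0.302]
force: [0.1, 0.1, 0.2]
grip_width: 1.003
```

Request:
drive_tool:
  deltas:
    - [[0, 0, 0, 0, 0, 0], [0, 0, 0, 0, 0, 0], [0, 0, 0, 0, 0, 0], [0, 0, 0, 0, 0, 0], [0, 0, 0, 0, 0, 0], [0, 0, 0, 0, 0, 0], [0, 0, 0, 0, 0, 0], [0, 0, 0, 0, 0, 0]]
  hand: 0
  grip_force: 40

```text
time: 5.55
ee_pos: [0.4466, -0.2346, 0.0121]
ee_rot: [0.64, -0.639, 0.301, -0.302]
force: [0.2, 0.9, 6.4]
grip_width: 0.701
```

Request:
drive_tool:
  deltas:
    - [[0, -5, 0, 0, 0, 0], [0, -15, 0, 0, 0, 0], [0, -30, 0, 0, 0, 0], [0, -45, 0, 0, 0, 0], [0, -60, 0, 0, 0, 0], [0, -60, 0, 0, 0, 0], [0, -60, 0, 0, 0, 0]]

```text
time: 6.42
ee_pos: [0.4458, -0.2341, 0.0712]
ee_rot: [0.64, -0.64, 0.301, -0.301]
force: [-0.7, -0.1, -2.0]
grip_width: 0.7
```

```bash
python3 - <<'E'
from h import *
go(601.7,-211,65,.69)
look("wide_pot_center",z0=.060)
E
```

```text
t 6.42 pos [ 445.8 -234.1   71.2] jaw 0.690 j7 1.26 grip 0.70 F [-0.7 -0.1 -2. ]
row: [81.486, 6.256, 134.952, -0.0, 0.0, -0.0]
wide_pot_center scene conf 0.68 xy 446.7 -240.8 mm yaw 1.05 iou 0.73
wide_pot_center top conf 0.57 xy 434.9 -212.9 mm yaw 0.35 iou 0.26
```

Request:
drive_tool:
  deltas:
    - [[8, -4, 13, 0, 0, 0], [20, -4, 33, 0, 0, 0], [35, -4, 58, 0, 0, 0], [50, -4, 83, 0, 0, 0], [64, -4, 106, 0, 0, 0], [75, -4, 125, 0, 0, 0], [81.5, -4, 135, 0, 0, 0], [81.5, -4, 135, 0, 0, 0], [81.5, -4, 135, 0, 0, 0], [81.5, -4, 135, 0, 0, 0]]

```text
time: 7.88
ee_pos: [0.6011, -0.2117, 0.0755]
ee_rot: [0.64, -0.639, 0.302, -0.302]
force: [-0.7, 0.7, -1.8]
grip_width: 0.7
```

```bash
python3 - <<'E'
from h import *
go(601.7,-211,27,.69)
E
```

```text
t 7.88 pos [ 601.1 -211.7   75.5] jaw 0.689 j7 1.23 grip 0.70 F [-0.7  0.7 -1.8]
row: [-0.147, 48.48, 0.872, -0.0, -0.001, -0.0]
```

Request:
drive_tool:
  deltas:
    - [[0, 12, 1, 0, 0, 0], [0, 24, 1, 0, 0, 0], [0, 34, 1, 0, 0, 0], [0, 40, 1, 0, 0, 0], [0, 44, 1, 0, 0, 0], [0, 46, 1, 0, 0, 0], [0, 47, 1, 0, 0, 0], [0, 48, 1, 0, 0, 0], [0, 48.5, 1, 0, 0, 0], [0, 48.5, 1, 0, 0, 0], [0, 48.5, 1, 0, 0, 0]]

```text
time: 9.25
ee_pos: [0.6028, -0.2107, 0.0272]
ee_rot: [0.64, -0.64, 0.301, -0.302]
force: [-0.5, 0.3, 1.2]
grip_width: 0.701
```

Contact on the board. Release and rise.

Request:
drive_tool:
  deltas:
    - [[0, 0, 0, 0, 0, 0], [0, 0, 0, 0, 0, 0], [0, 0, 0, 0, 0, 0], [0, 0, 0, 0, 0, 0], [0, 0, 0, 0, 0, 0], [0, 0, 0, 0, 0, 0]]
  hand: 1

```text
time: 10.0
ee_pos: [0.6027, -0.2106, 0.0269]
ee_rot: [0.64, -0.64, 0.301, -0.301]
force: [0.1, -0.3, -0.1]
grip_width: 0.997
```

Request:
drive_tool:
  deltas:
    - [[0, -10, 0, 0, 0, 0], [0, -30, 0, 0, 0, 0], [0, -55, 0, 0, 0, 0], [0, -90, 0, 0, 0, 0], [0, -110, 0, 0, 0, 0], [0, -110, 0, 0, 0, 0]]

```text
time: 10.75
ee_pos: [0.6039, -0.2112, 0.1392]
ee_rot: [0.64, -0.639, 0.3, -0.303]
force: [0.5, 0.1, -0.7]
grip_width: 1.002
```

```bash
python3 - <<'E'
from h import *
look("wide_pot_center",z0=.015)
cv2.imwrite("pics/s3.png",robot.grab_frame("scene")[230:400,180:350].repeat(3,0).repeat(3,1))
go(430,230,110,1.2)
go(430,230,110,0)
go(520,0,130,0)
E
```

```text
wide_pot_center scene conf 0.85 xy 601.6 -210.8 mm yaw 0.79 iou 0.92
wide_pot_center top conf 0.38 xy 560.9 453.0 mm yaw 1.05 iou 0.40
t 11.00 pos [ 601.8 -210.2  135.3] jaw 0.690 j7 1.20 grip 1.01 F [ 1.6 -0.3 -0.5]
row: [-448.83, 26.012, 147.789, 0.001, -0.51, -0.002]
t 11.00 pos [ 601.8 -210.2  135.3] jaw 0.690 j7 1.20 grip 1.01 F [ 1.6 -0.3 -0.5]
row: [-448.83, 26.012, 147.789, 0.002, 0.69, -0.001]
t 11.00 pos [ 601.8 -210.2  135.3] jaw 0.690 j7 1.20 grip 1.01 F [ 1.6 -0.3 -0.5]
row: [-214.198, 5.661, 70.76, 0.002, 0.69, -0.001]
```

View pics/s3.png

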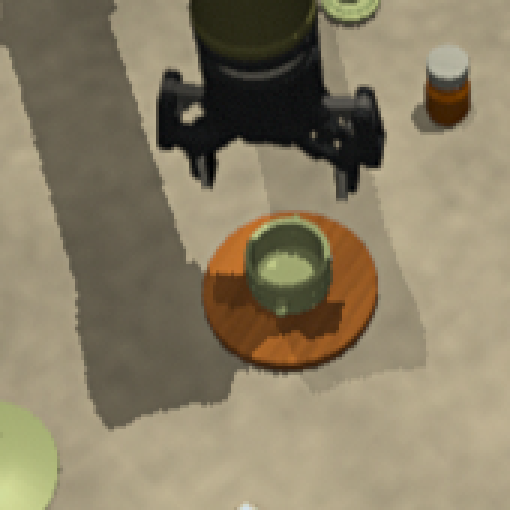

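The pot stands upright in the middle of the board: pot at (288,265) and board at (290,290) in the crop, with the fit at (601.6,-210.8). Next is the flat lid.

Request:
drive_tool:
  deltas:
    - [[-449, 20, 148, 0, 0, 0], [-449, 20, 148, 0, 0, 0], [-449, 20, 148, 0, 0, 0], [-449, 20, 148, 0, 0, 0], [-449, 20, 148, 0, 0, 0], [-449, 20, 148, 0, 0, 0], [-449, 26, 148, 0, 0, 0], [-449, 26, 148, 0, 0, 0], [-449, 26, 148, 0, 0, 0], [-449, 26, 148, 0, 0, 0], [-449, 26, 148, 0, 0, 0]]

```text
time: 12.38
ee_pos: [0.4316, 0.2283, 0.1108]
ee_rot: [-0.639, 0.639, -0.302, 0.302]
force: [-0.5, -0.2, -0.3]
grip_width: 0.997
```

```bash
python3 - <<'E'
from h import *
go(430,230,2,.69)
look("flat_lid_center");
E
```

```text
t 12.38 pos [431.6 228.3 110.8] jaw 0.687 j7 0.18 grip 1.00 F [-0.5 -0.2 -0.3]
row: [-2.383, 108.75, -0.16, 0.0, -0.003, 0.0]
flat_lid_center scene conf 0.66 xy 429.8 230.7 mm yaw 0.00 iou 0.91
flat_lid_center top conf 0.70 xy 435.5 215.5 mm yaw 0.00 iou 0.39
```

Request:
drive_tool:
  deltas:
    - [[-2, 25, 0, 0, -0.003, 0], [-2.5, 50, 0, 0, -0.003, 0], [-2.5, 75, 0, 0, -0.003, 0], [-2.5, 95, 0, 0, -0.003, 0], [-2.5, 105, 0, 0, -0.003, 0], [-2.5, 107.5, 0, 0, -0.003, 0], [-2.5, 107.5, 0, 0, -0.003, 0], [-2.5, 107.5, 0, 0, -0.003, 0]]

```text
time: 13.58
ee_pos: [0.43, 0.2322, 0.0041]
ee_rot: [0.641, -0.64, 0.3, -0.301]
force: [-0.2, -0.4, 0.5]
grip_width: 0.999
```

Request:
drive_tool:
  deltas:
    - [[0, 0, 0, 0, 0, 0], [0, 0, 0, 0, 0, 0], [0, 0, 0, 0, 0, 0], [0, 0, 0, 0, 0, 0], [0, 0, 0, 0, 0, 0], [0, 0, 0, 0, 0, 0], [0, 0, 0, 0, 0, 0], [0, 0, 0, 0, 0, 0]]
  hand: 0
  grip_force: 40

```text
time: 14.58
ee_pos: [0.4297, 0.2321, 0.0042]
ee_rot: [0.64, -0.64, 0.3, -0.3]
force: [-2.0, -1.0, 4.4]
grip_width: 0.703
```

Request:
drive_tool:
  deltas:
    - [[0, -4, 0, 0, 0, 0], [0, -10, 0, 0, 0, 0], [0, -25, 0, 0, 0, 0], [0, -50, 0, 0, 0, 0], [0, -80, 0, 0, 0, 0], [0, -110, 0, 0, 0, 0], [0, -130, 0, 0, 0, 0], [0, -130, 0, 0, 0, 0], [0, -130, 0, 0, 0, 0]]

```text
time: 15.7
ee_pos: [0.4289, 0.2315, 0.1329]
ee_rot: [-0.64, 0.64, -0.301, 0.3]
force: [0.4, -0.3, -1.1]
grip_width: 0.701
```

```bash
python3 - <<'E'
from h import *
go(602.7,-210.7,134,.69)
look("flat_lid_center",z0=.13)
f=robot.grab_frame("scene");c=proj("scene",np.array([[.43,.232,.14]]))[0].astype(int)
cv2.imwrite("pics/s4.png",cv2.resize(f[c[1]-50:c[1]+50,c[0]-50:c[0]+50],(500,500)))
E
```

```text
t 15.70 pos [428.9 231.5 132.9] jaw 0.693 j7 0.16 grip 0.70 F [ 0.4 -0.3 -1.1]
row: [451.214, -1.041, -148.808, 0.001, 0.003, -0.0]
flat_lid_center top conf 0.72 xy 434.9 208.6 mm yaw 0.00 iou 0.19
flat_lid_center top conf 0.31 xy 538.0 -414.5 mm yaw 0.00 iou 0.40
```

View pics/s4.png

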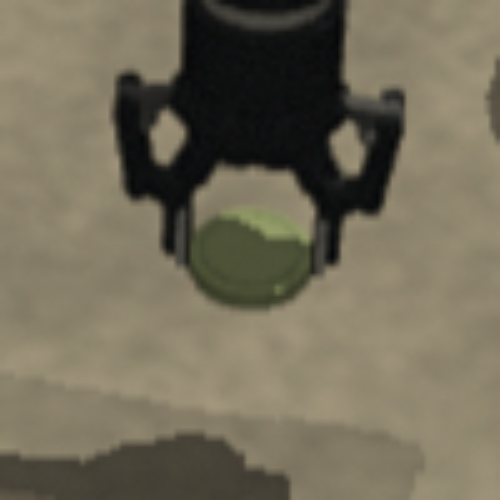

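Lid held level between the pads, centre at (250,258) in the crop. Carrying it to the board.

Request:
drive_tool:
  deltas:
    - [[20, 0, -7, 0, 0, 0], [60, 0, -20, 0, 0, 0], [110, 0, -36, 0, 0, 0], [160, 0, -53, 0, 0, 0], [210, 0, -69, 0, 0, 0], [260, 0, -86, 0, 0, 0], [310, 0, -102, 0, 0, 0], [360, 0, -119, 0, 0, 0], [405, 0, -134, 0, 0, 0], [435, 0, -144, 0, 0, 0], [450, 0, -149, 0, 0, 0], [450, 0, -149, 0, 0, 0]]

```text
time: 17.45
ee_pos: [0.6019, -0.2102, 0.1329]
ee_rot: [-0.64, 0.64, -0.301, 0.301]
force: [0.1, 0.5, -1.3]
grip_width: 0.7
```

Request:
drive_tool:
  deltas:
    - [[0, 15, 0, 0, 0, 0], [0, 30, 0, 0, 0, 0], [0, 40, 0, 0, 0, 0], [0, 40, 0, 0, 0, 0], [0, 40, 0, 0, 0, 0]]

```text
time: 18.08
ee_pos: [0.6024, -0.2097, 0.0936]
ee_rot: [0.64, -0.64, 0.3, -0.301]
force: [-0.7, -0.7, -1.0]
grip_width: 0.707
```

```bash
python3 - <<'E'
from h import *
go(601.9,-209.7,63.5,.69)
f=robot.grab_frame("scene");c=proj("scene",np.array([[.602,-.21,.08]]))[0].astype(int)
cv2.imwrite("pics/s5.png",cv2.resize(f[c[1]-50:c[1]+50,c[0]-50:c[0]+50],(500,500)))
print(c)
E
```

```text
t 18.07 pos [ 602.4 -209.7   93.6] jaw 0.693 j7 1.24 grip 0.71 F [-0.7 -0.7 -1. ]
row: [-0.332, 30.13, -0.454, -0.0, 0.003, 0.0]
[274 307]
```

View pics/s5.png

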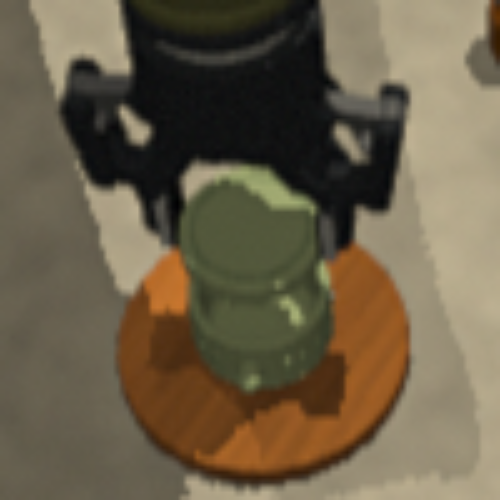

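Lid disc centre at (250,235) and pot mouth at about (262,300), roughly aligned after perspective. I'll check it numerically.

```bash
python3 - <<'E'
from h import *
look("flat_lid_center",z0=.0894)
for z,xy in((.0894+.018,(.602,-.210)),(.059,(.6025,-.2107))):
    q=proj("scene",np.array([[xy[0]+.031*np.cos(a),xy[1]+.031*np.sin(a),z] for a in A]));c=np.array([274,307])-50
    print("rim cols",((q[:,0].min()-c[0])*5).round(),((q[:,0].max()-c[0])*5).round(),"rows",((q[:,1].min()-c[1])*5).round(),((q[:,1].max()-c[1])*5).round())
E
```

```text
flat_lid_center scene conf 0.71 xy 603.3 -213.1 mm yaw 0.00 iou 0.94
rim cols 174.0 323.0 rows 157.0 283.0
rim cols 184.0 328.0 rows 220.0 344.0
```

Request:
drive_tool:
  deltas:
    - [[0, 8, 0, 0, 0, 0], [0, 15, 0, 0, 0, 0], [0, 20, 0, 0, 0, 0], [0, 23, 0, 0, 0, 0], [0, 25, 0, 0, 0, 0], [0, 27, 0, 0, 0, 0], [0, 28, 0, 0, 0, 0], [0, 28.5, 0, 0, 0, 0], [0, 29, 0, 0, 0, 0], [0, 29, 0, 0, 0, 0]]

```text
time: 19.58
ee_pos: [0.6023, -0.2096, 0.0644]
ee_rot: [0.64, -0.64, 0.3, -0.3]
force: [-0.9, 0.1, -0.8]
grip_width: 0.705
```

The plug still has to drop 6 mm into the mouth, so the seating TCP height is about 57.2 mm. Continuing down.

Request:
drive_tool:
  deltas:
    - [[0, 1.5, 0, 0, 0, 0], [0, 3, 0, 0, 0, 0], [0, 4.5, 0, 0, 0, 0], [0, 5.5, 0, 0, 0, 0], [0, 6.3, 0, 0, 0, 0], [0, 6.8, 0, 0, 0, 0], [0, 7, 0, 0, 0, 0], [0, 7, 0, 0, 0, 0]]

```text
time: 20.58
ee_pos: [0.6023, -0.2096, 0.0574]
ee_rot: [0.64, -0.64, 0.3, -0.301]
force: [0.8, -0.8, -0.5]
grip_width: 0.704
```

Request:
drive_tool:
  deltas:
    - [[0, 0.3, 0, 0, 0, 0], [0, 0.6, 0, 0, 0, 0], [0, 0.9, 0, 0, 0, 0], [0, 0.9, 0, 0, 0, 0]]

```text
time: 21.08
ee_pos: [0.6023, -0.2097, 0.0573]
ee_rot: [0.64, -0.64, 0.3, -0.301]
force: [-2.5, 1.4, 5.8]
grip_width: 0.698
```

Contact at the expected height, 57.3 mm. Release.

Request:
drive_tool:
  deltas:
    - [[0, -0.6, 0, 0, 0, 0], [0, -0.6, 0, 0, 0, 0], [0, -0.6, 0, 0, 0, 0], [0, -0.6, 0, 0, 0, 0], [0, -0.6, 0, 0, 0, 0], [0, -0.6, 0, 0, 0, 0]]
  hand: 1

```text
time: 21.82
ee_pos: [0.6022, -0.2096, 0.057]
ee_rot: [0.64, -0.64, 0.3, -0.3]
force: [0.3, -0.6, 0.1]
grip_width: 0.997
```

Request:
drive_tool:
  deltas:
    - [[0, -10, 0, 0, 0, 0], [0, -30, 0, 0, 0, 0], [0, -55, 0, 0, 0, 0], [0, -80, 0, 0, 0, 0], [0, -80, 0, 0, 0, 0], [0, -80, 0, 0, 0, 0]]

```text
time: 22.58
ee_pos: [0.6021, -0.2094, 0.1372]
ee_rot: [0.64, -0.64, 0.3, -0.3]
force: [0.1, -0.3, -0.5]
grip_width: 1.005
```

```bash
python3 - <<'E'
from h import *
look("flat_lid_center",z0=.053)
f=robot.grab_frame("scene");c=proj("scene",np.array([[.602,-.21,.05]]))[0].astype(int)
cv2.imwrite("pics/s6.png",cv2.resize(f[c[1]-40:c[1]+40,c[0]-40:c[0]+40],(480,480)))
go(684,21,110,2.84)
E
```

```text
flat_lid_center scene conf 0.64 xy 602.2 -211.1 mm yaw 0.00 iou 0.92
flat_lid_center top conf 0.30 xy 675.7 20.5 mm yaw 0.00 iou 0.75
t 22.82 pos [ 601.8 -209.4  136.2] jaw 0.693 j7 1.22 grip 1.00 F [-0.6 -0.4 -0.3]
row: [-124.727, 26.187, 210.498, 0.001, 0.995, -0.001]
```

View pics/s6.png

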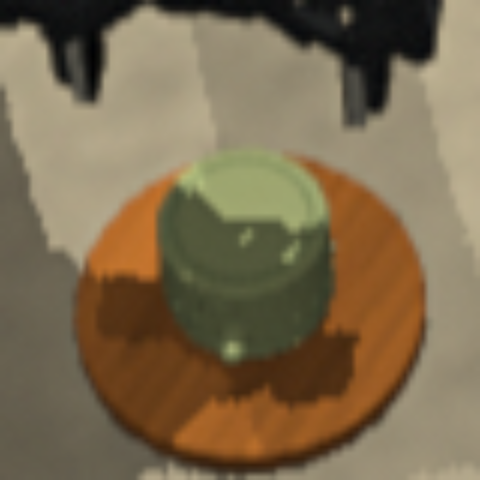

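The lid sits flush and concentric on the pot: lid top at (245,220), body below it, no gap. Next is the narrow pot.

Request:
drive_tool:
  deltas:
    - [[-20, 5, 35, 0, 0.17, 0], [-50, 10, 85, 0, 0.34, 0], [-80, 20, 135, 0, 0.51, 0], [-110, 26, 185, 0, 0.68, 0], [-124.7, 26, 210.5, 0, 0.85, 0], [-124.7, 26, 210.5, 0, 0.995, 0], [-124.7, 26, 210.5, 0, 0.995, 0], [-124.7, 26, 210.5, 0, 0.995, 0], [-124.7, 26, 210.5, 0, 0.995, 0]]

```text
time: 23.95
ee_pos: [0.6844, 0.02, 0.1112]
ee_rot: [0.419, -0.419, 0.57, -0.569]
force: [0.1, 0.6, 0.1]
grip_width: 0.998
```

```bash
python3 - <<'E'
from h import *
look("narrow_pot_center");
go(684,21,12,2.84)
E
```

```text
narrow_pot_center scene conf 0.90 xy 684.7 19.6 mm yaw 2.97 iou 0.90
narrow_pot_center top conf 0.32 xy 593.9 -205.1 mm yaw 2.53 iou 0.05
t 24.15 pos [684.5  20.5 111.2] jaw -0.302 j7 -0.05 grip 1.00 F [-0.1 -0.7 -0.2]
row: [-0.275, 99.206, -0.611, -0.0, -0.001, -0.0]
```

Request:
drive_tool:
  deltas:
    - [[0, 25, 0, 0, 0, 0], [0, 50, 0, 0, 0, 0], [0, 75, 0, 0, 0, 0], [0, 90, 0, 0, 0, 0], [0, 97, 0, 0, 0, 0], [0, 99, 0, 0, 0, 0], [0, 99, 0, 0, 0, 0]]

```text
time: 25.02
ee_pos: [0.6851, 0.0207, 0.0128]
ee_rot: [-0.419, 0.419, -0.569, 0.57]
force: [0.1, 0.3, 0.3]
grip_width: 1.003
```

Request:
drive_tool:
  deltas:
    - [[0, 0, 0, 0, 0, 0], [0, 0, 0, 0, 0, 0], [0, 0, 0, 0, 0, 0], [0, 0, 0, 0, 0, 0], [0, 0, 0, 0, 0, 0], [0, 0, 0, 0, 0, 0], [0, 0, 0, 0, 0, 0], [0, 0, 0, 0, 0, 0], [0, 0, 0, 0, 0, 0]]
  hand: 0
  grip_force: 35

```text
time: 26.15
ee_pos: [0.685, 0.0208, 0.0127]
ee_rot: [-0.419, 0.419, -0.569, 0.57]
force: [-1.1, 0.6, 5.4]
grip_width: 0.566
```

Request:
drive_tool:
  deltas:
    - [[0, -4, 0, 0, 0, 0], [0, -10, 0, 0, 0, 0], [0, -25, 0, 0, 0, 0], [0, -50, 0, 0, 0, 0], [0, -80, 0, 0, 0, 0], [0, -110, 0, 0, 0, 0], [0, -120, 0, 0, 0, 0], [0, -120, 0, 0, 0, 0], [0, -120, 0, 0, 0, 0]]

```text
time: 27.28
ee_pos: [0.6837, 0.021, 0.1307]
ee_rot: [0.419, -0.42, 0.57, -0.569]
force: [-0.0, 0.6, -1.7]
grip_width: 0.569
```

```bash
python3 - <<'E'
from h import *
go(602.2,-210.8,132,-.302)
look("narrow_pot_center",z0=.12)
f=robot.grab_frame("scene");c=proj("scene",np.array([[.684,.02,.14]]))[0].astype(int)
cv2.imwrite("pics/s7.png",cv2.resize(f[c[1]-40:c[1]+40,c[0]-40:c[0]+40],(400,400)))
E
```

```text
t 27.27 pos [683.7  21.  130.7] jaw -0.302 j7 -0.06 grip 0.57 F [-0.   0.6 -1.7]
row: [245.539, -1.177, -8.834, 0.002, 0.0, 0.001]
narrow_pot_center scene conf 0.70 xy 678.0 9.0 mm yaw 0.61 iou 0.51
narrow_pot_center top conf 0.57 xy 544.6 415.9 mm yaw 1.05 iou 0.34
narrow_pot_center top conf 0.40 xy 673.8 1.4 mm yaw 1.48 iou 0.12
```

View pics/s7.png

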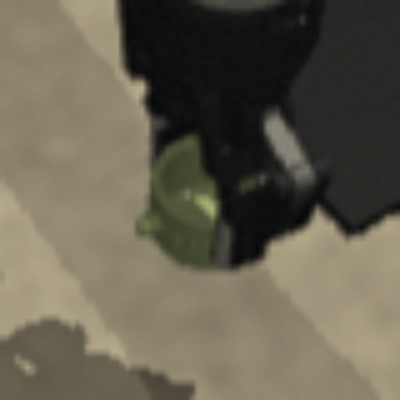

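Pot held upright, with an ear visible at (147,225) clear of the pads. Carrying it to the stack.

Request:
drive_tool:
  deltas:
    - [[10, -1, 0, 0, 0, 0], [30, -1, -1, 0, 0, 0], [60, -1, -2, 0, 0, 0], [95, -1, -3, 0, 0, 0], [130, -1, -5, 0, 0, 0], [165, -1, -6, 0, 0, 0], [200, -1, -7, 0, 0, 0], [228, -1, -8, 0, 0, 0], [240, -1, -9, 0, 0, 0], [245, -1, -9, 0, 0, 0], [245, -1, -9, 0, 0, 0], [245, -1, -9, 0, 0, 0]]

```text
time: 29.02
ee_pos: [0.6037, -0.209, 0.1329]
ee_rot: [0.42, -0.42, 0.569, -0.569]
force: [0.2, 0.6, -1.3]
grip_width: 0.564
```

```bash
python3 - <<'E'
from h import *
go(602.2,-210.8,83.7,-.302)
f=robot.grab_frame("scene");c=proj("scene",np.array([[.602,-.21,.09]]))[0].astype(int)
cv2.imwrite("pics/s8.png",cv2.resize(f[c[1]-50:c[1]+50,c[0]-50:c[0]+50],(500,500)))
E
```

```text
t 29.02 pos [ 603.7 -209.   132.9] jaw -0.300 j7 0.31 grip 0.56 F [ 0.2  0.6 -1.3]
row: [2.22, 49.164, -0.854, 0.0, 0.002, -0.001]
```

View pics/s8.png

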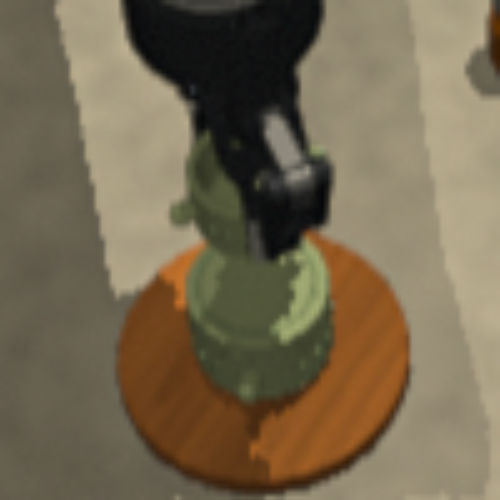

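Pot above the lid: pot foot around (240,250), lid centre at (260,290). I'll lower it, with a small correction on the way.

Request:
drive_tool:
  deltas:
    - [[1, 12, -0.4, 0, 0, 0], [2, 24, -0.8, 0, 0, 0], [2, 34, -0.8, 0, 0, 0], [2, 40, -0.8, 0, 0, 0], [2, 44, -0.8, 0, 0, 0], [2, 46.5, -0.8, 0, 0, 0], [2, 48, -0.8, 0, 0, 0], [2, 48.8, -0.8, 0, 0, 0], [2, 49.3, -0.8, 0, 0, 0], [2, 49.3, -0.8, 0, 0, 0]]

```text
time: 30.32
ee_pos: [0.6017, -0.2121, 0.0839]
ee_rot: [-0.419, 0.419, -0.569, 0.57]
force: [-0.0, 0.0, -1.3]
grip_width: 0.564
```

Request:
drive_tool:
  deltas:
    - [[-1, 0.3, 0, 0, 0, 0], [-1, 0.6, 0, 0, 0, 0], [-1, 0.9, 0, 0, 0, 0], [-1, 1.2, 0, 0, 0, 0], [-1, 1.2, 0, 0, 0, 0]]

```text
time: 30.95
ee_pos: [0.6022, -0.2114, 0.0837]
ee_rot: [-0.419, 0.419, -0.569, 0.57]
force: [-2.2, 0.7, 6.7]
grip_width: 0.562
```

Contact at 83.7 mm, as expected. Release and rise.

Request:
drive_tool:
  deltas:
    - [[0, -0.8, 0, 0, 0, 0], [0, -0.8, 0, 0, 0, 0], [0, -0.8, 0, 0, 0, 0], [0, -0.8, 0, 0, 0, 0], [0, -0.8, 0, 0, 0, 0], [0, -0.8, 0, 0, 0, 0]]
  hand: 1

```text
time: 31.7
ee_pos: [0.602, -0.2112, 0.0833]
ee_rot: [0.419, -0.419, 0.57, -0.57]
force: [0.6, -0.4, 0.5]
grip_width: 0.997
```

Request:
drive_tool:
  deltas:
    - [[0, -10, 0, 0, 0, 0], [0, -30, 0, 0, 0, 0], [0, -55, 0, 0, 0, 0], [0, -80, 0, 0, 0, 0], [0, -80, 0, 0, 0, 0], [0, -80, 0, 0, 0, 0]]

```text
time: 32.45
ee_pos: [0.6019, -0.211, 0.1635]
ee_rot: [0.419, -0.419, 0.57, -0.569]
force: [-0.5, -0.5, 0.0]
grip_width: 0.999
```

```bash
python3 - <<'E'
from h import *
look("narrow_pot_center",z0=.071)
f=robot.grab_frame("scene");c=proj("scene",np.array([[.602,-.21,.07]]))[0].astype(int)
cv2.imwrite("pics/s9.png",cv2.resize(f[c[1]-40:c[1]+40,c[0]-40:c[0]+40],(480,480)))
go(428,8,100,0);go(428,8,100,-.3)
E
```

```text
narrow_pot_center scene conf 0.92 xy 603.0 -216.5 mm yaw 1.05 iou 0.70
t 32.70 pos [ 601.6 -211.   162.6] jaw -0.302 j7 0.29 grip 1.00 F [-0.3  0.1  0.7]
row: [-157.444, 62.871, -230.783, 0.001, -0.302, -0.0]
t 32.70 pos [ 601.6 -211.   162.6] jaw -0.302 j7 0.29 grip 1.00 F [-0.3  0.1  0.7]
row: [-157.444, 62.871, -230.783, 0.001, -0.002, 0.0]
```

View pics/s9.png

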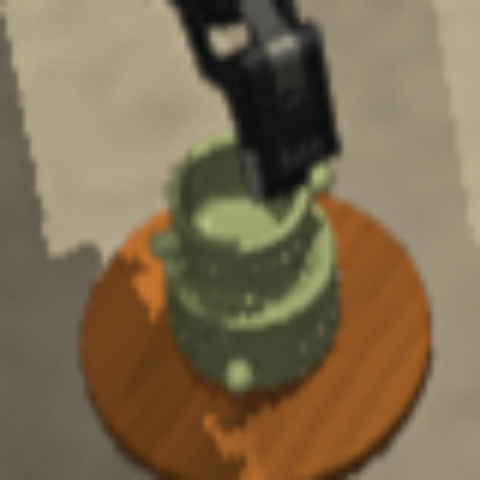

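The narrow pot stands upright on the lid (rim centre about (240,195), ears at (165,243) and (320,178)). Next is the knobbed lid, with the hand half open.

Request:
drive_tool:
  deltas:
    - [[-20, 0, -29, 0, 0, 0], [-55, 10, -80, 0, 0, 0], [-90, 25, -132, 0, 0, 0], [-125, 40, -183, 0, 0, 0], [-148, 55, -217, 0, 0, 0], [-157.5, 63, -231, 0, 0, 0], [-157.5, 63, -231, 0, 0, 0], [-157.5, 63, -231, 0, 0, 0], [-157.5, 63, -231, 0, 0, 0]]
  hand: 0.5

```text
time: 33.83
ee_pos: [0.4292, 0.0068, 0.1008]
ee_rot: [-0.419, 0.418, -0.57, 0.57]
force: [0.6, 0.4, -0.8]
grip_width: 0.498
```

```bash
python3 - <<'E'
from h import *
look("narrow_pot_center",z0=.071)
look("knob_lid_center",shot=False)
go(428,8.3,14,-.302)
f=robot.grab_frame("scene");c=proj("scene",np.array([[.428,.008,.05]]))[0].astype(int)
cv2.imwrite("pics/s10.png",cv2.resize(f[c[1]-50:c[1]+50,c[0]-50:c[0]+50],(500,500)))
E
```

```text
narrow_pot_center scene conf 0.86 xy 602.2 -211.9 mm yaw 2.88 iou 0.88
narrow_pot_center scene conf 0.58 xy 655.8 -250.3 mm yaw 2.53 iou 0.21
narrow_pot_center top conf 0.91 xy 601.9 -211.2 mm yaw 2.88 iou 0.82
knob_lid_center scene conf 0.70 xy 428.1 7.2 mm yaw 0.00 iou 0.92
knob_lid_center top conf 0.52 xy 557.6 -462.9 mm yaw 0.00 iou 0.20
t 34.12 pos [428.5   7.6 100.4] jaw -0.303 j7 -0.47 grip 0.50 F [ 0.   0.2 -0. ]
row: [-0.534, 86.396, -0.648, -0.0, -0.001, 0.0]
```

View pics/s10.png

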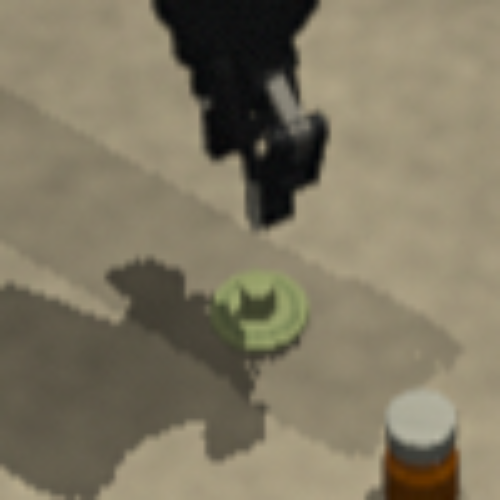

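Lid at (262,310), with the fingertip above it; TCP within 1 mm of the measured axis. Descending and gripping the knob.

Request:
drive_tool:
  deltas:
    - [[0, 25, 0, 0, 0, 0], [0, 50, 0, 0, 0, 0], [0, 70, 0, 0, 0, 0], [0, 80, 0, 0, 0, 0], [0, 85, 0, 0, 0, 0], [0, 86, 0, 0, 0, 0], [0, 86, 0, 0, 0, 0]]

```text
time: 35.05
ee_pos: [0.4286, 0.008, 0.0147]
ee_rot: [-0.419, 0.419, -0.569, 0.57]
force: [-0.5, 0.1, 0.8]
grip_width: 0.498
```

Request:
drive_tool:
  deltas:
    - [[0, 0, 0, 0, 0, 0], [0, 0, 0, 0, 0, 0], [0, 0, 0, 0, 0, 0], [0, 0, 0, 0, 0, 0], [0, 0, 0, 0, 0, 0], [0, 0, 0, 0, 0, 0], [0, 0, 0, 0, 0, 0], [0, 0, 0, 0, 0, 0]]
  hand: 0
  grip_force: 30

```text
time: 36.05
ee_pos: [0.4287, 0.0081, 0.0148]
ee_rot: [0.419, -0.419, 0.57, -0.569]
force: [-0.9, 0.2, 6.2]
grip_width: 0.192
```

Request:
drive_tool:
  deltas:
    - [[0, -4, 0, 0, 0, 0], [0, -10, 0, 0, 0, 0], [0, -25, 0, 0, 0, 0], [0, -50, 0, 0, 0, 0], [0, -80, 0, 0, 0, 0], [0, -115, 0, 0, 0, 0], [0, -140, 0, 0, 0, 0], [0, -150, 0, 0, 0, 0], [0, -150, 0, 0, 0, 0], [0, -150, 0, 0, 0, 0]]

```text
time: 37.3
ee_pos: [0.4275, 0.0077, 0.1633]
ee_rot: [0.418, -0.42, 0.57, -0.569]
force: [-0.7, -0.1, -0.5]
grip_width: 0.196
```

```bash
python3 - <<'E'
from h import *
go(602,-211.5,164,-.302)
f=robot.grab_frame("scene");c=proj("scene",np.array([[.428,.008,.15]]))[0].astype(int)
cv2.imwrite("pics/s11.png",cv2.resize(f[c[1]-40:c[1]+40,c[0]-40:c[0]+40],(480,480)))
look("knob_lid_center",z0=.15)
E
```

```text
t 37.30 pos [427.5   7.7 163.3] jaw -0.302 j7 -0.56 grip 0.20 F [-0.7 -0.1 -0.5]
row: [157.298, -0.83, 231.811, 0.001, -0.0, 0.001]
knob_lid_center scene conf 0.49 xy 433.7 -0.2 mm yaw 0.00 iou 0.53
```

View pics/s11.png

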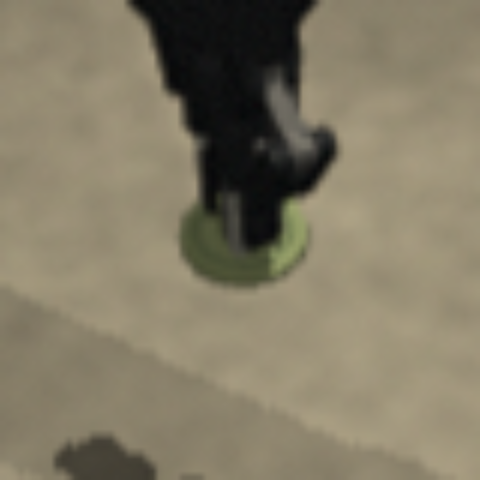

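The lid hangs level from the knob, centre at (245,235). Carrying it to the stack; the seating TCP height is about 120.8 mm.

Request:
drive_tool:
  deltas:
    - [[8, 0, 12, 0, 0, 0], [25, 0, 37, 0, 0, 0], [48, 0, 71, 0, 0, 0], [72, 0, 106, 0, 0, 0], [96, 0, 141, 0, 0, 0], [120, 0, 177, 0, 0, 0], [140, 0, 206, 0, 0, 0], [152, 0, 224, 0, 0, 0], [157, 0, 231.5, 0, 0, 0], [157, 0, 231.5, 0, 0, 0], [157, 0, 231.5, 0, 0, 0]]

```text
time: 38.92
ee_pos: [0.6024, -0.2096, 0.1643]
ee_rot: [0.42, -0.419, 0.57, -0.569]
force: [0.5, -0.2, 0.4]
grip_width: 0.194
```

Request:
drive_tool:
  deltas:
    - [[0, 10, 0, 0, 0, 0], [0, 20, 0, 0, 0, 0], [0, 25, 0, 0, 0, 0], [0, 25, 0, 0, 0, 0], [0, 25, 0, 0, 0, 0]]

```text
time: 39.55
ee_pos: [0.6027, -0.211, 0.1396]
ee_rot: [-0.419, 0.419, -0.569, 0.57]
force: [0.8, -0.4, -0.2]
grip_width: 0.196
```

```bash
python3 - <<'E'
from h import *
go(602,-211.5,120.8,-.302)
f=robot.grab_frame("scene");c=proj("scene",np.array([[.602,-.211,.11]]))[0].astype(int)
cv2.imwrite("pics/s12.png",cv2.resize(f[c[1]-40:c[1]+40,c[0]-40:c[0]+40],(480,480)))
E
```

```text
t 39.55 pos [ 602.7 -211.   139.6] jaw -0.302 j7 0.35 grip 0.20 F [ 0.8 -0.4 -0.2]
row: [0.707, 18.772, -0.572, -0.0, -0.0, 0.0]
```

View pics/s12.png

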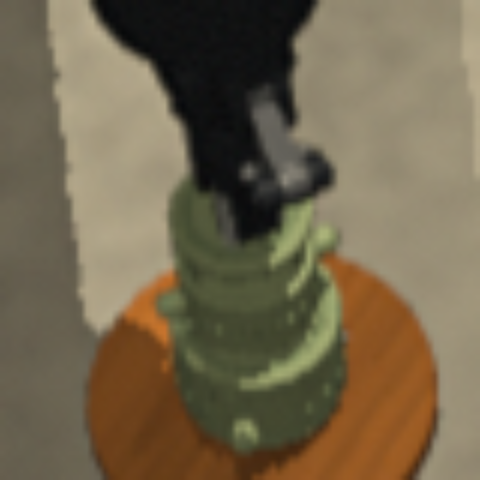

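The lid is aligned above the narrow pot, disc centre about (240,220) over the mouth. Lowering gently.

Request:
drive_tool:
  deltas:
    - [[0.5, 5, -0.5, 0, 0, 0], [0.5, 9, -0.5, 0, 0, 0], [0.5, 12, -0.5, 0, 0, 0], [0.5, 14, -0.5, 0, 0, 0], [0.5, 15.5, -0.5, 0, 0, 0], [0.5, 16.8, -0.5, 0, 0, 0], [0.5, 17.8, -0.5, 0, 0, 0], [0.5, 18.5, -0.5, 0, 0, 0], [0.5, 19, -0.5, 0, 0, 0], [0.5, 19.3, -0.5, 0, 0, 0], [0.5, 19.3, -0.5, 0, 0, 0]]

```text
time: 40.98
ee_pos: [0.6023, -0.2113, 0.1209]
ee_rot: [-0.419, 0.419, -0.569, 0.57]
force: [-1.9, 1.4, 4.6]
grip_width: 0.194
```

Contact at 120.9 mm, so it is seated. Release and rise.

Request:
drive_tool:
  deltas:
    - [[0, -0.4, 0, 0, 0, 0], [0, -0.4, 0, 0, 0, 0], [0, -0.4, 0, 0, 0, 0], [0, -0.4, 0, 0, 0, 0], [0, -0.4, 0, 0, 0, 0], [0, -0.4, 0, 0, 0, 0]]
  hand: 0.5

```text
time: 41.72
ee_pos: [0.602, -0.2111, 0.1204]
ee_rot: [0.419, -0.419, 0.57, -0.569]
force: [-0.2, 0.6, -0.1]
grip_width: 0.5
```

Request:
drive_tool:
  deltas:
    - [[0, -10, 0, 0, 0, 0], [0, -25, 0, 0, 0, 0], [0, -50, 0, 0, 0, 0], [-25, -80, -40, 0, 0, 0], [-60, -80, -90, 0, 0, 0], [-100, -80, -140, 0, 0, 0], [-100, -80, -140, 0, 0, 0], [-100, -80, -140, 0, 0, 0], [-100, -80, -140, 0, 0, 0]]

```text
time: 42.85
ee_pos: [0.4986, -0.0766, 0.2009]
ee_rot: [-0.417, 0.418, -0.57, 0.571]
force: [0.6, -0.1, -0.0]
grip_width: 0.501
```

```bash
python3 - <<'E'
from h import *
for i,(t,z) in enumerate((("wide_pot_center",.015),("flat_lid_center",.053),("narrow_pot_center",.071),("knob_lid_center",.106))): look(t,z,shot=i==0)
go()
f=robot.grab_frame("scene");c=proj("scene",np.array([[.602,-.211,.09]]))[0].astype(int)
cv2.imwrite("pics/s13.png",cv2.resize(f[c[1]-50:c[1]+50,c[0]-50:c[0]+50],(500,500)))
E
```

```text
wide_pot_center scene conf 0.70 xy 565.9 -15.2 mm yaw 0.79 iou 0.55
wide_pot_center scene conf 0.66 xy 622.0 -225.2 mm yaw 0.87 iou 0.25
flat_lid_center scene conf 0.69 xy 579.0 -27.1 mm yaw 0.00 iou 0.59
flat_lid_center scene conf 0.60 xy 616.3 -219.5 mm yaw 0.00 iou 0.36
flat_lid_center top conf 0.60 xy 581.0 -225.4 mm yaw 0.00 iou 0.03
narrow_pot_center scene conf 0.61 xy 616.4 -223.2 mm yaw 0.96 iou 0.27
narrow_pot_center top conf 0.70 xy 553.0 -9.9 mm yaw 1.48 iou 0.47
knob_lid_center scene conf 0.92 xy 602.8 -212.2 mm yaw 0.00 iou 0.93
knob_lid_center top conf 0.81 xy 603.2 -219.9 mm yaw 0.00 iou 0.53
t 43.35 pos [498.  -74.4 200.4] jaw -0.303 j7 -0.19 grip 0.50 F [-1.2  0.8 -0.5]
row: [0.0, 0.0, 0.0, 0.0, 0.0, 0.001]
```

View pics/s13.png

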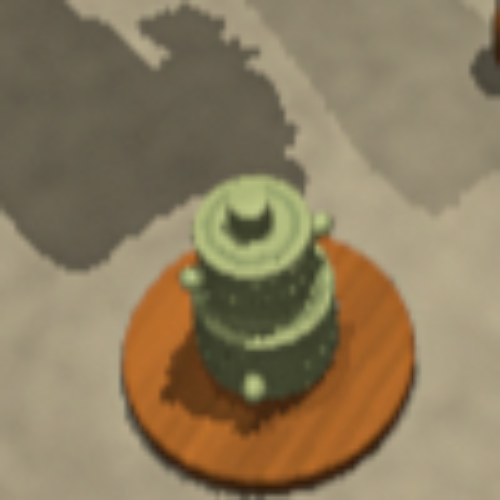

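The whole stack is upright and seated, knob at (250,215), lid flush on the narrow pot, centred on the board. Handing in.

```bash
python3 -c "
from workcell import robot
print(robot.close_job())"
```

```text
the job is handed in; nothing more can be done
None
```

The stack is built in the middle of the round board and the job is handed in. From bottom to top it is the wider pot, flat lid, narrower pot and knobbed lid. Each piece was lowered to contact at about its expected height and then let go, at about 43 s of the 128 s allowed.

**Position checks:**

| Piece | Fitted position (mm) | When |
|---|---|---|
| Board | (601.7, -211.1) | at the start |
| Wider pot | (601.6, -210.8) | after placing |
| Flat lid | (602.2, -211.1) | after placing |
| Narrower pot | (602.0, -211.5) | after placing |
| Knobbed lid | (602.8, -212.2) | finished stack |

The last picture shows all four pieces upright and flush, with the gripper well clear. I did not re-measure the jar, soup pot or soup lid at the end. The gripper was never brought down near them.

**Checks that disagreed:** In the final look, the networks' outlines of the three lower pieces were partly hidden and matched poorly, so I disregarded them. The top camera also put the knobbed lid about 8 mm off in y from a poor match (overlap 0.53). I went by the scene camera (overlap 0.93) and the picture instead. For the lower pieces I relied on the checks made right after each was placed. Of those, the wider pot and flat lid were measured from the scene camera alone.

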